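Find the lid board that rocks and push it open

TASK

The storage box on the bench has four identical lid boards, each on a pivot across its middle; three are packed up from beneath and sit firm, one is not. With the fingertips press the boards one after another near an end until you find the one that rocks, then push that end down until the board stands open at 40 degrees or more, and leave it open with the hand clear. Only press and push: pick nothing up, and leave the other things on the bench and the box where they are.

Things in the scene. Friction and masses are not known exactly. Their poses are not given: they have to be found in the camera images.
- box: pine storage box fixed to the bench: 150 mm deep (own x), 500 mm wide (own y), 100 mm high; origin at the centre of its underside, own x points away from the robot. Its top is flat at 100 mm: in the middle four identical lid boards side by side (92 mm pitch along y) lie flush between 12 mm rails; the 60 mm wide deck at either end is solid. Under each board is a well 124 mm (x) by 80 mm (y), free to at least 75 mm below the top where the board is not packed
- board_1_top (a point): centre of the top face of lid board 1 of 4 (counted from the robot's left), right above its pivot, which crosses the board's middle along the box's y, 6 mm below the face; the board is 120 (x) x 76 (y) x 12 mm; the point tilts with it; axes as the box's when level
- board_1 (a joint): tilt of lid board 1, rad: 0 flush, + far end down, - near end down (stops at 1.0 either way). The free board is balanced, turns against light friction (2 N pressed 40 mm from the pivot) and stays where left; its other end rises as the pressed one sinks. A packed board is firm, gives under 0.03 rad: press it with no more than about 20 N. Pressed over the pivot neither moves
- board_2_top (a point): centre of the top face of lid board 2 of 4 (counted from the robot's left), right above its pivot, which crosses the board's middle along the box's y, 6 mm below the face; the board is 120 (x) x 76 (y) x 12 mm; the point tilts with it; axes as the box's when level
- board_2 (a joint): tilt of lid board 2, rad: 0 flush, + far end down, - near end down (stops at 1.0 either way). The free board is balanced, turns against light friction (2 N pressed 40 mm from the pivot) and stays where left; its other end rises as the pressed one sinks. A packed board is firm, gives under 0.03 rad: press it with no more than about 20 N. Pressed over the pivot neither moves
- board_3_top (a point): centre of the top face of lid board 3 of 4 (counted from the robot's left), right above its pivot, which crosses the board's middle along the box's y, 6 mm below the face; the board is 120 (x) x 76 (y) x 12 mm; the point tilts with it; axes as the box's when level
- board_3 (a joint): tilt of lid board 3, rad: 0 flush, + far end down, - near end down (stops at 1.0 either way). The free board is balanced, turns against light friction (2 N pressed 40 mm from the pivot) and stays where left; its other end rises as the pressed one sinks. A packed board is firm, gives under 0.03 rad: press it with no more than about 20 N. Pressed over the pivot neither moves
- board_4_top (a point): centre of the top face of lid board 4 of 4 (counted from the robot's left), right above its pivot, which crosses the board's middle along the box's y, 6 mm below the face; the board is 120 (x) x 76 (y) x 12 mm; the point tilts with it; axes as the box's when level
- board_4 (a joint): tilt of lid board 4, rad: 0 flush, + far end down, - near end down (stops at 1.0 either way). The free board is balanced, turns against light friction (2 N pressed 40 mm from the pivot) and stays where left; its other end rises as the pressed one sinks. A packed board is firm, gives under 0.03 rad: press it with no more than about 20 N. Pressed over the pivot neither moves
- square: small try square lying flat, 115 x 50 mm, 10 mm high, on the flat deck at the box's left (+y) end; origin under its middle; loose, to be left alone
- tape: black tape measure lying flat, 76 x 48 mm, 22 mm high, on the flat deck at the box's right (-y) end; origin under its middle; loose, to be left alone
- cup_1: white cup, 76 mm across, 88 mm high, beyond the box; origin at the centre of its underside; loose, to be left alone
- cup_2: white cup like the other, beyond the box; origin at the centre of its underside; loose, to be left alone
- bottle: white drinking bottle, 68 mm across, 190 mm high, right of the box; origin at the centre of its underside; loose, to be left alone
- tray: open red plastic tray, 200 x 130 x 40 mm, left of the box; origin at the centre of its underside; loose, to be left alone
- offcut: pine offcut, 60 x 110 x 22 mm, beyond the box; origin at the centre of its underside; loose, to be left alone
- hammer: hammer lying roughly along y, about 240 mm long, to the left between robot and box; origin at the underside of its middle; loose, to be left alone

How it is judged:
At the end, for the whole second after the job is handed in: one board stands tilted by at least 0.6 rad (34 degrees) either way and at rest, the other three are within 0.08 rad of flush, and every loose thing is within 25 mm of where it started ((((value of joint board_1 above 0.6 rad or value of joint board_1 below -0.6 rad) and not (value of joint board_2 above 0.08 rad or value of joint board_2 below -0.08 rad) and not (value of joint board_3 above 0.08 rad or value of joint board_3 below -0.08 rad) and not (value of joint board_4 above 0.08 rad or value of joint board_4 below -0.08 rad)) or ((value of joint board_2 above 0.6 rad or value of joint board_2 below -0.6 rad) and not (value of joint board_1 above 0.08 rad or value of joint board_1 below -0.08 rad) and not (value of joint board_3 above 0.08 rad or value of joint board_3 below -0.08 rad) and not (value of joint board_4 above 0.08 rad or value of joint board_4 below -0.08 rad)) or ((value of joint board_3 above 0.6 rad or value of joint board_3 below -0.6 rad) and not (value of joint board_1 above 0.08 rad or value of joint board_1 below -0.08 rad) and not (value of joint board_2 above 0.08 rad or value of joint board_2 below -0.08 rad) and not (value of joint board_4 above 0.08 rad or value of joint board_4 below -0.08 rad)) or ((value of joint board_4 above 0.6 rad or value of joint board_4 below -0.6 rad) and not (value of joint board_1 above 0.08 rad or value of joint board_1 below -0.08 rad) and not (value of joint board_2 above 0.08 rad or value of joint board_2 below -0.08 rad) and not (value of joint board_3 above 0.08 rad or value of joint board_3 below -0.08 rad))) and velocity of joint board_1 between -0.05 and 0.05 rad/s and velocity of joint board_2 between -0.05 and 0.05 rad/s and velocity of joint board_3 between -0.05 and 0.05 rad/s and velocity of joint board_4 between -0.05 and 0.05 rad/s and distance of each of square, tape, cup_1, cup_2, bottle, tray, offcut, hammer from where it was at the start of the episode below 0.025 m); the robot touches nothing.
It fails at once if a loose thing is shifted by more than 40 mm, lifted or carried (distance of any of square, tape, cup_1, cup_2, bottle, tray, offcut, hammer from where it was at the start of the episode above 0.04 m).
It also fails if it takes over 48 s, if anything falls off the work surface, if the arm or the gripper's body presses on something with over 40 N, if the wrist force passes 120 N, or if a joint passes its speed limit or range.

ROBOT

A 6-joint arm with a two-finger parallel gripper is mounted at the origin on the work surface. World frame = base frame: x ahead of the robot, y to its left, z up, the work surface at z = 0. Lengths are in m, angles in rad, forces in N, time in s.
With the tool pointing down it reaches from about 0.275 to 0.75 m from the base axis. Payload 10.2 kg.
Tool frame: the origin (TCP) lies at the very end of the fingers, on their centre line; the grasp point (between the pads) lies grip_depth behind it (grip_depth is the distance from the TCP to the grasp point, in m); y points along the fingers, z is the direction in which the jaws open and shut, and the axes are right-handed (so a half turn about y gives the same grasp; the last joint's range is limited). The gripper opens to 88 mm and grips with 3 to 60 N. Pads are 18 mm wide; open, the fingers measure 123 mm over their backs; the gripper's body (75 mm by 187 mm) begins 45 mm behind the grasp point.
Start: joints at [1.103, 0.313, 1.498, -0, 1.331, -0.223], TCP at [0.127, 0.509, 0.239] pointing down, gripper open.
Joint ranges: [-2.94, 2.94], [-0.97, 2.17], [0.19, 2.56], [-1.23, 4.37], [0.02, 3.11], [-2.88, 2.88]. Speed limits (rad/s): [2.39, 2.39, 3.01, 3.14, 3.14, 3.14].

INTERFACE

Orientations are given as a unit quaternion [x, y, z, w].
In Python, from rig import * gives the robot as it stands.
- The arm moves only by the tool drive_tool, never from a script. Its argument "steps" is a list of rows, each a list of 5 numbers: the shift along the tool's x, y, z in cm, then the turn about the tool's y in degrees, then the opening, from 0 (shut) to 1 (fully open). In form: [[tx, ty, tz, yaw, claw], ...]. A call has 1 to 5 rows; each row shifts and turns the commanded pose from where the row before left it, along the tool's axes as they then stand; what a row does not reach is not made up. A row lasts 1/12 s, in which the tool goes at most 41.7 mm and 7.16 degrees, less where a joint would pass 70% of its speed; a pose out of reach is approached as far as the arm can. A call with a gripper value outside its range is refused whole. The fingers move at their own pace and stop on an object; the grip force is fixed at half the most. Time passes only in rows, so rows that do not move let the fingers close. It gives the time, the measured TCP pose, the force and the opening at its end, in the units of the state.
- observe(): the state, without advancing time (a new reading comes with each control period).
- read_camera(name): name is "scene" or "top" or "wrist"; returns the picture (400x640x3 uint8, red, green, blue); there is no depth.
- camera_info(name): a dict with "vfov" (degrees; the focal length in pixels is half the picture's height over the tangent of half this angle, whatever the lens; pixels are square), "cx", "cy" (the principal point, pixels), "dist_coeffs" ([k1, k2, p1, p2, k3] as OpenCV has them; the pictures are not rectified), "world_from_camera" (4x4, takes a point from camera to world coordinates); the wrist camera has in their place "tool_from_camera" (4x4, takes a point from camera to tool coordinates, whose origin is the TCP and whose axes are the tool frame's). Camera axes: x right, y up, looking along -z (the intrinsics and any distortion apply to the point x, -y, -z); pixel columns grow to the right and rows downward; lengths in m; the calibration is good to about 2 mm. A picture is of the moment at which its call begins: read the wrist's pose just before it. camera_info takes no time and is no camera call.
- hand_in(): hands the job in, once; it reports no verdict.
Trained networks look in the newest picture that a camera, given by its name, has taken for a name from the list of things; names that differ only in an ending like _2 or _b are one class to them, and where a whole thing is asked for, a point or a joint stands for the part that bears it (a point fixed in the world has none). Each returns a list of dicts, best first, with "score" (0 to 1); they miss things now and then, are a little off and sometimes report something else, mostly with a low value. They report only what shows in the picture. A call takes as long as a camera call.
- recognise(thing, camera): "box" ([centre column, centre row, width, height] in pixels, round what is visible of it).
- silhouettes(thing, camera): "mask" (400x640 bool, what is visible of it) and "box" ([centre column, centre row, width, height] in pixels, round what is visible of it).
- mark_of(thing, camera): "position" ([column, row] in pixels: a listed point, or the origin of a listed thing).
The state is a dict: "clock": time; "joint_positions": joint angles; "qvel": joint speeds; "tau": joint torques, N m; "eef_pos": TCP position; "orientation": TCP orientation; "ft_force": force on the tool from outside, world axes, zero at the start; "moment": the same for the moment, N m; "grip_width": finger opening in m.
Only numpy, scipy, OpenCV 4.12 (cv2) and the standard library are available. Lean on these libraries where they do the work, as an engineer would, in place of code of your own. Each camera call takes 0.05 s, during which the arm holds its last target. There are 200 camera calls.

## Working session

There is one attempt and no reset: what is moved stays moved. The work goes in short steps, Python scripts to look and compute and a tool call to move; the robot and the scene stay as the last step left them, time stands still between calls to the robot, and variables do not carry over. Pictures are saved under pics/ and viewed, about 8 in all and at most 12, crops included, and the job is handed in when it is done.

Besides the shell and the picture viewer there is one more tool, called after ">>>" as name(argument=value, ...) on one line, values as JSON. drive_tool: Moves the arm, as the interface text tells. Its arguments: {"type":"object","properties":{"steps":{"type":"array"}},"required":["steps"]}

```bash
mkdir -p pics; cat > h.py <<'E'
from rig import *
import numpy as np, cv2
from scipy.spatial.transform import Rotation as R
def ray(cam,px,st=None):
    i=camera_info(cam); f=200/np.tan(np.radians(i['vfov'])/2)
    K=np.array([[f,0,i['cx']],[0,f,i['cy']],[0,0,1]])
    u=cv2.undistortPoints(np.array([[px]],float),K,np.array(i['dist_coeffs'],float))[0,0]
    d=np.array([u[0],-u[1],-1])
    if 'world_from_camera' in i: T=np.array(i['world_from_camera'])
    else:
        T=np.eye(4);T[:3,:3]=R.from_quat(st['orientation']).as_matrix();T[:3,3]=st['eef_pos'];T=T@np.array(i['tool_from_camera'])
    return T[:3,3],T[:3,:3]@d
def onz(cam,px,z,st=None):
    o,d=ray(cam,px,st); return o+d*(z-o[2])/d[2]
E
python3 - <<'E'
from h import *
s=observe();print({k:np.round(v,3) for k,v in s.items()});print(R.from_quat(s['orientation']).as_matrix().round(2))
for c in ['scene','top']:
    im=read_camera(c);cv2.imwrite(f'pics/{c}0.png',im[:,:,::-1])
    for i in range(1,5):
        for m in mark_of(f'board_{i}_top',c)[:4]: print(c,i,round(m['score'],2),np.round(m['position']),onz(c,m['position'],.1).round(3))
    for t in ['bottle','square','tape','cup_1','box','hammer']:
        for m in mark_of(t,c)[:2]: print(c,t,round(m['score'],2),np.round(m['position']),onz(c,m['position'],.1 if t in('square','tape') else 0).round(3))
E
```

```text
{'clock': np.float64(0.0), 'joint_positions': array([ 1.103,  0.313,  1.498,  0.   ,  1.331, -0.223]), 'qvel': array([-0.001,  0.001,  0.001, -0.   ,  0.002, -0.001]), 'tau': array([ 2.0000e-03, -4.0222e+01, -2.5227e+01,  7.0000e-02,  3.5000e-02,
       -0.0000e+00]), 'eef_pos': array([0.127, 0.509, 0.238]), 'orientation': array([ 0.702, -0.086,  0.086, -0.701]), 'ft_force': array([ 0.814,  0.003, -1.055]), 'moment': array([ 0.013, -0.033, -0.007]), 'grip_width': np.float64(0.088)}
[[ 0.97 -0.    0.24]
 [-0.24 -0.    0.97]
 [-0.   -1.   -0.  ]]
scene 1 0.95 [390. 187.] [0.546 0.223 0.1  ]
scene 1 0.27 [356. 185.] [0.518 0.132 0.1  ]
scene 2 0.78 [355. 184.] [0.512 0.128 0.1  ]
scene 2 0.72 [389. 188.] [0.547 0.219 0.1  ]
scene 3 0.59 [323. 190.] [0.516 0.035 0.1  ]
scene 3 0.49 [415. 143.] [0.385 0.355 0.1  ]
scene 4 0.77 [290. 188.] [ 0.489 -0.055  0.1  ]
scene bottle 0.63 [164. 234.] [ 0.505 -0.434  0.   ]
scene square 0.7 [387. 187.] [0.543 0.216 0.1  ]
scene square 0.6 [418. 189.] [0.567 0.301 0.1  ]
scene tape 0.64 [260. 189.] [ 0.478 -0.142  0.1  ]
scene cup_1 0.81 [276. 294.] 
[... 294 characters left out ...]
 0.1  ]
top 2 0.77 [289. 199.] [0.534 0.118 0.1  ]
top 2 0.73 [232. 178.] [0.571 0.294 0.1  ]
top 3 0.84 [315. 207.] [0.523 0.038 0.1  ]
top 3 0.51 [258. 184.] [0.562 0.215 0.1  ]
top 4 0.64 [348. 215.] [ 0.514 -0.059  0.1  ]
top 4 0.38 [467. 242.] [ 0.491 -0.41   0.1  ]
top bottle 0.73 [469. 243.] [ 0.503 -0.449  0.   ]
top square 0.91 [233. 176.] [0.576 0.293 0.1  ]
top tape 0.7 [374. 225.] [ 0.497 -0.138  0.1  ]
top cup_1 0.6 [378. 153.] [ 0.75  -0.132  0.   ]
top cup_1 0.56 [265. 127.] [0.78  0.247 0.   ]
top box 0.96 [304. 205.] [0.542 0.077 0.   ]
top box 0.59 [335. 141.] [0.767 0.011 0.   ]
top hammer 0.57 [184. 270.] [0.282 0.408 0.   ]
top hammer 0.34 [288. 198.] [0.555 0.131 0.   ]
```

View pics/top0.png

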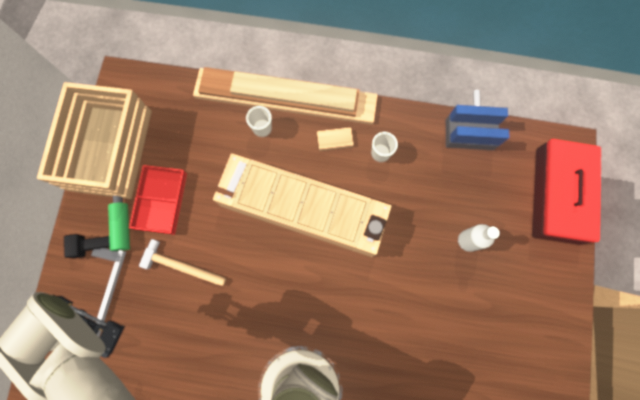

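View pics/scene0.png

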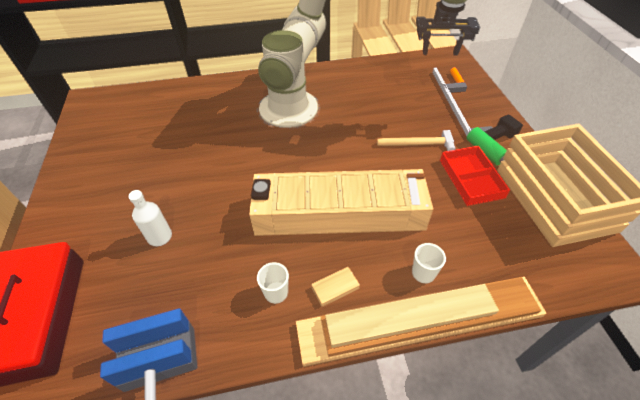

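The top view shows the box at about (304,205), rotated by about 10°. The boards run from (258,185) to (348,215), with the square at (233,176) and the tape at (374,227). The scene view agrees with this: all the boards look flush, and the bottle, cups and tray are clear of the box. I'll move above the near side of boards 1 and 2 with the jaws shutting.

>>> drive_tool(steps=[[2.8, 0, -1.6, 0, 0], [2.8, 0, -1.6, 0, 0], [2.8, 0, -1.6, 0, 0], [2.8, 0, -1.6, 0, 0], [2.8, 0, -1.6, 0, 0]])

```text
clock: 1.52
eef_pos: [0.2445, 0.3967, 0.2388]
orientation: [-0.702, 0.086, -0.086, 0.702]
ft_force: [0.8, 0.8, 0.3]
grip_width: 0.0568
```

>>> drive_tool(steps=[[2.8, 0, -1.6, 0, 0], [2.8, 0, -1.6, 0, 0], [2.8, 0, -1.6, 0, 0], [2.8, 0, -1.6, 0, 0], [2.8, 0, -1.6, 0, 0]])

```text
clock: 1.93
eef_pos: [0.3611, 0.285, 0.2389]
orientation: [-0.702, 0.086, -0.086, 0.702]
ft_force: [0.0, 0.8, 0.3]
grip_width: 0.0235
```

>>> drive_tool(steps=[[2.8, 0, -1.6, 0, 0], [2.8, 0, -1.6, 0, 0], [2.8, 0, -1.6, -2, 0], [0, 0, 0, -2, 0], [0, 0, 0, 0, 0]])

```text
clock: 2.35
eef_pos: [0.4308, 0.2183, 0.2385]
orientation: [0.704, -0.062, 0.062, -0.704]
ft_force: [1.0, 0.0, 0.5]
grip_width: 0.0003
```

```bash
python3 - <<'E'
from h import *
s=observe();print({k:np.round(s[k],3) for k in ('clock','eef_pos','ft_force','grip_width')});print(R.from_quat(s['orientation']).as_matrix().round(3))
im=read_camera('wrist');cv2.imwrite('pics/w1.png',im[:,:,::-1])
for i in range(1,5):
    for m in mark_of(f'board_{i}_top','wrist')[:3]: print(i,round(m['score'],2),np.round(m['position']),onz('wrist',m['position'],.1,s).round(3))
E
```

```text
{'clock': np.float64(2.35), 'eef_pos': array([0.431, 0.218, 0.239]), 'ft_force': array([1.032, 0.002, 0.453]), 'grip_width': np.float64(0.0)}
[[ 0.984 -0.     0.175]
 [-0.175 -0.     0.984]
 [-0.    -1.    -0.   ]]
3 0.91 [150. 308.] [0.523 0.031 0.1  ]
4 0.86 [ 68. 305.] [ 0.508 -0.057  0.1  ]
```

View pics/w1.png

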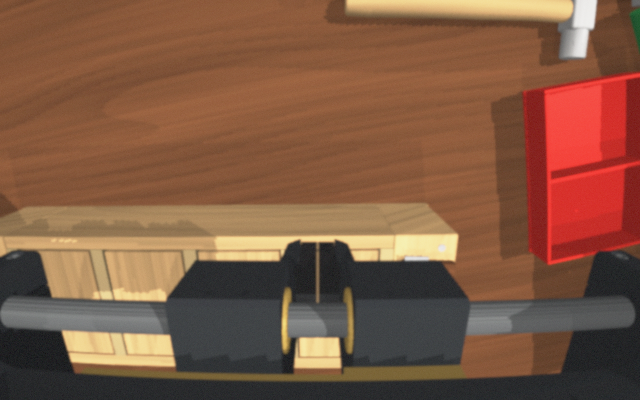

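The wrist view shows the box edge level in the picture, so the tool is aligned with the box. Boards 3 and 4, at (150,308) and (68,305), agree with the top view. I'll go above the near end of board 1 and lower.

>>> drive_tool(steps=[[2.7, 1, 0.6, 0, 0], [2.6, 2, 0.6, 0, 0], [2.6, 2.5, 0.6, 0, 0], [0, 3, 0, 0, 0], [0, 2.5, 0, 0, 0]])

```text
clock: 3.02
eef_pos: [0.511, 0.2237, 0.1266]
orientation: [0.704, -0.062, 0.061, -0.704]
ft_force: [-0.5, -0.3, -1.0]
grip_width: 0.0006
```

>>> drive_tool(steps=[[0, 1, 0, 0, 0], [0, 0.5, 0, 0, 0], [0, 0.5, 0, 0, 0], [0, 0, 0, 0, 0]])

```text
clock: 3.35
eef_pos: [0.511, 0.2236, 0.1093]
orientation: [-0.704, 0.061, -0.062, 0.705]
ft_force: [-0.3, 0.4, -0.0]
grip_width: 0.0002
```

>>> drive_tool(steps=[[0, 0.4, 0, 0, 0], [0, 0.3, 0, 0, 0], [0, 0.2, 0, 0, 0]])

```text
clock: 3.6
eef_pos: [0.5112, 0.2234, 0.1003]
orientation: [-0.704, 0.061, -0.062, 0.705]
ft_force: [-8.3, -1.6, 30.8]
grip_width: 0.0005
```

>>> drive_tool(steps=[[0, 0.2, 0, 0, 0], [0, 0, 0, 0, 0]])

```text
clock: 3.77
eef_pos: [0.5112, 0.2234, 0.1004]
orientation: [-0.704, 0.061, -0.062, 0.704]
ft_force: [-8.7, -3.6, 21.5]
grip_width: 0.0003
```

Board 1 is firm: 20–30 N with no sinking, which went over the 20 N advice. I'll press more gently from here. Next is board 2.

>>> drive_tool(steps=[[0, -2, 0, 0, 0], [0, 0, -3, 0, 0], [0, 0, -3.2, 0, 0], [0, 0, -3, 0, 0], [0, 0, 0, 0, 0]])

```text
clock: 4.18
eef_pos: [0.4945, 0.1293, 0.118]
orientation: [0.705, -0.063, 0.063, -0.704]
ft_force: [-0.1, -0.9, -0.6]
grip_width: 0.0006
```

>>> drive_tool(steps=[[0, 1, 0, 0, 0], [0, 0.5, 0, 0, 0], [0, 0, 0, 0, 0]])

```text
clock: 4.43
eef_pos: [0.4943, 0.1335, 0.1012]
orientation: [0.704, -0.062, 0.061, -0.704]
ft_force: [-0.5, 0.7, -1.0]
grip_width: 0.0002
```

>>> drive_tool(steps=[[0, 0.1, 0, 0, 0], [0, 0, 0, 0, 0]])

```text
clock: 4.6
eef_pos: [0.4949, 0.1334, 0.1014]
orientation: [0.704, -0.061, 0.061, -0.704]
ft_force: [0.4, 0.4, 0.1]
grip_width: 0.0007
```

>>> drive_tool(steps=[[0, 0.1, 0, 0, 0], [0, 0, 0, 0, 0]])

```text
clock: 4.77
eef_pos: [0.4949, 0.133, 0.1006]
orientation: [-0.704, 0.062, -0.062, 0.704]
ft_force: [-0.6, -0.4, -0.3]
grip_width: 0.0006
```

>>> drive_tool(steps=[[0, 0.1, 0, 0, 0], [0, 0, 0, 0, 0]])

```text
clock: 4.93
eef_pos: [0.4949, 0.1329, 0.0998]
orientation: [-0.704, 0.062, -0.062, 0.704]
ft_force: [-0.6, 0.0, 1.2]
grip_width: 0.0002
```

>>> drive_tool(steps=[[0, 0.1, 0, 0, 0], [0, 0, 0, 0, 0]])

```text
clock: 5.1
eef_pos: [0.4949, 0.1328, 0.0988]
orientation: [-0.704, 0.062, -0.062, 0.704]
ft_force: [-1.7, 1.2, 1.3]
grip_width: 0.0003
```

Light force and sinking, which looks like the free board. I'll go a little further to confirm.

>>> drive_tool(steps=[[0, 0.2, 0, 0, 0], [0, 0.2, 0, 0, 0], [0, 0, 0, 0, 0]])

```text
clock: 5.35
eef_pos: [0.4948, 0.1327, 0.0943]
orientation: [0.704, -0.062, 0.062, -0.704]
ft_force: [-0.9, 0.7, 1.2]
grip_width: 0.0001
```

>>> drive_tool(steps=[[0, 0.2, 0, 0, 0], [0, 0.2, 0, 0, 0], [0, 0, 0, 0, 0]])

```text
clock: 5.6
eef_pos: [0.495, 0.1326, 0.0904]
orientation: [0.704, -0.062, 0.062, -0.704]
ft_force: [-0.4, -0.0, 1.2]
grip_width: 0.0002
```

>>> drive_tool(steps=[[0, 0.4, 0, 0, 0], [0, 0.4, 0, 0, 0], [0, 0.4, 0, 0, 0], [0, 0, 0, 0, 0]])

```text
clock: 5.93
eef_pos: [0.4946, 0.1326, 0.0778]
orientation: [0.704, -0.062, 0.061, -0.704]
ft_force: [-0.0, 0.3, -0.2]
grip_width: 0.0005
```

>>> drive_tool(steps=[[0, 0.4, 0, 0, 0], [0, 0.4, 0, 0, 0], [0, 0, 0, 0, 0]])

```text
clock: 6.18
eef_pos: [0.4944, 0.1327, 0.0698]
orientation: [0.704, -0.062, 0.061, -0.704]
ft_force: [-0.2, 0.0, 1.6]
grip_width: 0.0002
```

>>> drive_tool(steps=[[0, 0.3, 0, 0, 0], [0, 0.3, 0, 0, 0], [0, 0, 0, 0, 0]])

```text
clock: 6.43
eef_pos: [0.4945, 0.1327, 0.0641]
orientation: [0.704, -0.062, 0.061, -0.704]
ft_force: [0.7, 0.3, 0.5]
grip_width: 0.0004
```

```bash
python3 - <<'E'
from h import *
im=read_camera('scene');cv2.imwrite('pics/s2.png',cv2.resize(im[120:270,220:460,::-1],None,fx=3,fy=3))
E
```

```text
(no output)
```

View pics/s2.png

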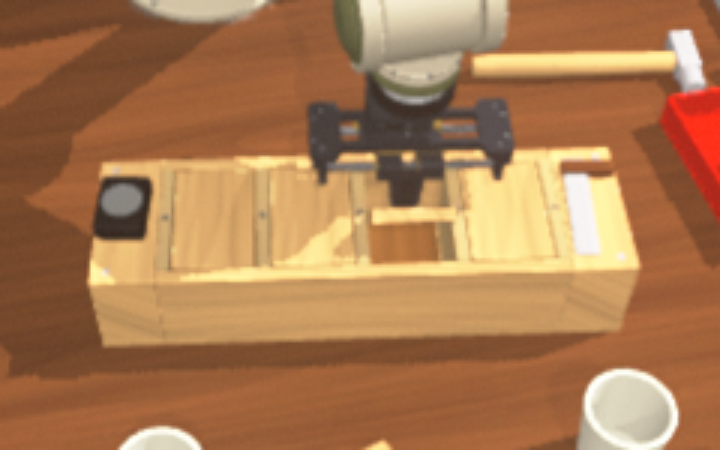

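The view shows board 2 tilted steeply at about (410,230), with its far end up and its well open; the other boards, square and tape look unmoved. I'll push slightly further, then withdraw straight up and away.

>>> drive_tool(steps=[[0, 0.2, 0, 0, 0], [0, 0, 0, 0, 0], [0, -1, 0, 0, 0], [0, -2.5, 0, 0, 0], [0, -3.5, 0, 0, 0]])

```text
clock: 6.9
eef_pos: [0.4937, 0.1326, 0.1323]
orientation: [0.705, -0.063, 0.06, -0.704]
ft_force: [0.9, 0.1, -0.1]
grip_width: -0.0
```

>>> drive_tool(steps=[[0, -3.5, 0, 0, 0], [0, -3.5, 0, 0, 0], [-3, -2, 0, 0, 0], [-3, 0, 0, 0, 0], [-3, 0, 0, 0, 0]])

```text
clock: 7.32
eef_pos: [0.4055, 0.1484, 0.2243]
orientation: [-0.704, 0.061, -0.063, 0.705]
ft_force: [0.0, -0.1, 0.3]
grip_width: 0.0004
```

>>> drive_tool(steps=[[-3, 0, 0, 0, 0], [-3, 0, 0, 0, 0], [0, 0, 0, 0, 0], [0, 0, 0, 0, 0]])

```text
clock: 7.65
eef_pos: [0.3468, 0.159, 0.2237]
orientation: [-0.704, 0.061, -0.062, 0.705]
ft_force: [-0.2, -0.1, -0.5]
grip_width: 0.0005
```

```bash
python3 - <<'E'
from h import *
im=read_camera('scene');a=cv2.resize(im[120:270,220:460],None,fx=3,fy=3);cv2.imwrite('pics/s3.png',a[:,:,::-1])
im=read_camera('top')
s=observe();print(s['clock'],np.round(s['eef_pos'],3),np.round(s['ft_force'],1))
for t in ['bottle','square','tape','cup_1','hammer','offcut','tray']:
    print(t,[(round(m['score'],2),np.round(m['position'])) for m in mark_of(t,'top')[:2]])
# tilted board 2: project raised far-edge for several angles into scene
i=camera_info('scene');f=200/np.tan(np.radians(i['vfov'])/2);K=np.array([[f,0,i['cx']],[0,f,i['cy']],[0,0,1]])
W=np.linalg.inv(np.array(i['world_from_camera']));X=np.array([.984,-.175,0]);Y=np.array([.175,.984,0]);b=np.array([.537,.124,.094])
for th in (0,.5,.6,.7,.8,.9,1.):
    u=X*np.cos(th)+np.array([0,0,np.sin(th)]);n=-X*np.sin(th)+np.array([0,0,np.cos(th)])
    o=[]
    for y in (-.038,.038):
      for h in (.006,-.006):
        p=b+u*.06+n*h+Y*y;c=W[:3,:3]@p+W[:3,3];c=c*[1,-1,-1]
        q=cv2.projectPoints(c[None],np.zeros(3),np.zeros(3),K,np.array(i['dist_coeffs'],float))[0].ravel();o.append(((q-[220,120])*3).round().astype(int).tolist())
    print(th,o)
E
```

```text
7.75 [0.348 0.159 0.223] [0.3 0.3 0. ]
bottle [(0.94, array([468., 242.])), (0.4, array([231., 180.]))]
square [(0.75, array([159., 202.])), (0.7, array([231., 175.]))]
tape [(0.86, array([374., 230.])), (0.18, array([303., 208.]))]
cup_1 [(0.91, array([260., 130.])), (0.58, array([378., 152.]))]
hammer [(0.66, array([314., 208.])), (0.56, array([182., 268.]))]
offcut [(0.98, array([333., 141.]))]
tray [(0.86, array([162., 204.]))]
0 [[370, 262], [369, 270], [453, 260], [452, 268]]
0.5 [[370, 234], [370, 246], [454, 232], [454, 244]]
0.6 [[370, 227], [370, 240], [454, 226], [454, 238]]
0.7 [[370, 221], [370, 234], [454, 219], [454, 232]]
0.8 [[370, 214], [370, 227], [454, 212], [454, 226]]
0.9 [[370, 207], [370, 221], [454, 206], [454, 219]]
1.0 [[369, 201], [370, 214], [454, 199], [454, 212]]
```

View pics/s3.png

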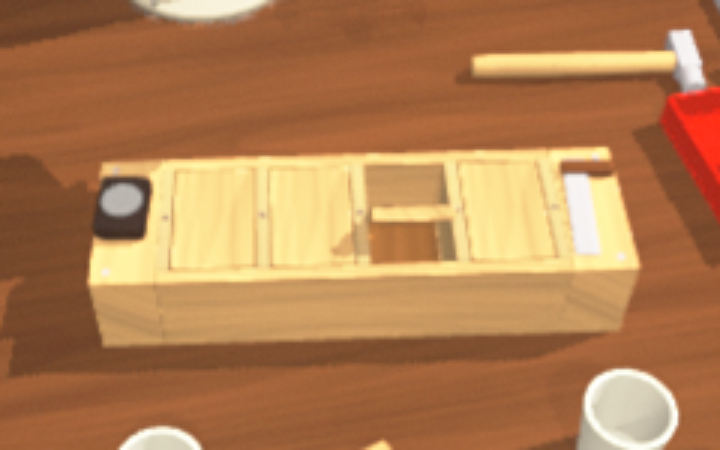

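The picture shows board 2's raised edge at rows 207–221, which fits about 0.9 rad (51°). The other boards are flush, nothing else has moved, and the hand is clear.

```bash
python3 -c "
from rig import *
print(hand_in())"
```

```text
the job is handed in; nothing more can be done
None
```

Board 2 is the free board. I pushed its near end down until it stood open, then drew the hand up and back towards the robot and handed in at about 7.8 s.

- **Boards pressed:** Board 1 was firm. Board 2 sank under about 1 N, so I opened it and did not press boards 3 and 4.
- **Opening:** Comparing the raised edge in the last scene picture with projected board angles puts the tilt at about 0.9 rad (51°). The tool depth (about 38 mm below the top) agreed roughly, suggesting 0.75–0.9 rad.
- **Other boards and things:** In that picture boards 1, 3 and 4 look flush. In the top picture the loose things came out within 1–5 pixels of where they were before. The tape shifted most, at 5 pixels (roughly 15 mm), but the close-up pictures show it in the same place. The offcut and tray had no earlier reading to compare. The best-scored results for the square and hammer fell on other objects, so I used their second results.
- **Hand:** It was clear of everything, with about zero force.
- **What went wrong:** The press on board 1 briefly reached about 31 N, above the advised 20 N. I saw no effect on the board, and the later presses were gentler.

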